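# Make up the bookend kit and the car kit

### The arm

A 7-joint arm with a two-finger parallel gripper is mounted at the origin on the work surface. World frame = base frame: x ahead of the robot, y to its left, z up, the work surface at z = 0. Lengths are in m, angles in degrees, forces in N, time in s.
With the tool pointing down it reaches from about 0.425 to 0.875 m from the base axis. Payload 4.7 kg.
Tool frame: the origin (TCP) lies between the finger pads; the fingertips stand env.tip_reach ahead of it and the grasp point (between the pads) lies 2 mm behind it (env.tip_reach is the distance from the TCP to the fingertips, in m); z points along the fingers, y is the line along which they close (so a half turn about z gives the same grasp; the last joint's range is limited). The gripper opens to 87 mm and grips with 3 to 60 N. Pads are 19 mm wide; open, the fingers measure 117 mm over their backs; the gripper's body (75 mm by 190 mm) begins 51 mm behind the grasp point.
Start: joints at [-68.234, 18.392, -4.016, 83.108, 1.295, 78.541, -3.26], TCP at [0.233, 0.607, 0.24] pointing down, gripper open.
Joint ranges: [-163.93, 163.93], [-17.29, 119.83], [-79.2, 71.16], [3.27, 140.29], [-89.18, 269.18], [5.43, 117.66], [-154.24, 154.24]. Speed limits (degrees/s): [147.25, 147.25, 180, 180, 180, 180, 180].

### API

Orientations are given as [roll, pitch, yaw] about the fixed x, y, z axes, in that order (R = Rz(yaw) Ry(pitch) Rx(roll)).
In Python, from cell import env, read_camera gives the robot as it stands. The module is installed in compiled form; this text tells all that it offers.
- The arm moves only by the shell command python3 -m handwheel 'ROWS' [FORCE]. ROWS is rows parted by semicolons, their numbers by spaces, 1 to 8 of them, each of 5 numbers: dx, dy, dz in m, then a turn about the tool's z in degrees, then the finger opening in m; each row is the pose to reach, as a shift and turn from the pose commanded when the command began, along the tool's axes at that moment; what a row does not reach only later rows make up. A row lasts 1/12 s, in which the tool goes at most 0.0417 m and 7.16 degrees, less where a joint would pass 70% of its speed; a pose out of reach is approached as far as the arm can. The fingers move at their own pace and stop on an object; FORCE is the grip in N (left out, the last holds). Time passes only in rows, so rows that do not move let the fingers close. It prints the time, the measured TCP pose, the force, the opening and the grip force at its end.
- env.get_obs(): the state, without advancing time (a new reading comes with each control period).
- read_camera(name): name is "side" or "top" or "wrist"; returns a dict with "color" (480x640x3 uint8, blue, green, red), "fx", "fy", "cx", "cy" (pixels), "dist" ([k1, k2, p1, p2, k3] as OpenCV has them; the pictures are not rectified), "world_from_camera" (4x4, takes a point from camera to world coordinates). Camera axes: x right, y down, z forward; pixel columns grow to the right and rows downward; lengths in m; the calibration is good to about 2 mm. A picture is of the moment at which its call begins. There is no depth.
- env.sign_off(): hands the job in; it is judged then, once.
The state is a dict: "time_s": time; "qpos": joint angles; "joint_velocities": joint speeds; "effort": joint torques, N m; "tool_pos": TCP position; "tool_rot": TCP orientation; "force": force on the tool from outside, world axes, zero at the start; "wrist_torque": the same for the moment, N m; "grip_width": finger opening in m; "grasp_force": force on a finger pad.
Only numpy, scipy, OpenCV 4.12 (cv2) and the standard library are available. Lean on these libraries where they do the work, as an engineer would, in place of code of your own. Each camera call takes 0.05 s, during which the arm holds its last target. There are 200 camera calls.

### The job

Make up two toy-maker's kits from the stock on the bench, each part on its painted outline: the steel base plate, the wooden whale and the white-lidded jar in the green tray, the wooden car and the yellow-lidded jar in the blue tray. The base plate is heavy: bring it down clearly tilted so that one edge rests on the tray first, and pivot it down flat before you let go of it. Leave the red-lidded jar and the toy boat where they are.

Things in the scene. Friction and masses are not known exactly. Their poses are not given: they have to be found in the camera images.
- plate: Flat bar-shaped steel base plate of a bookend, 120 mm long (its x) by 46 mm wide (its y) by 14 mm thick, about 0.6 kg (0.5 to 0.72), with a screw hole near each end. Lies flat on the bench at the start. Origin: centre of its underside; z up through its thickness.
- whale: Toy whale in mid-brown wood, 104 mm long, on its flat belly: rounded head to its +x (ends at +46 mm), tail fins 56 mm across at -x (end at -58 mm), dark blow-hole on top. From x = -26 to +26 mm it is a block 40 mm wide (its y), 36 mm high, with flat upright sides: grip it there across y. Origin: under the middle of that block, on the belly; z up. About 0.09 kg.
- car: Toy car body in pale wood without wheels, 108 mm long (its x, bonnet to +x), 42 mm wide (its y); the body is 26 mm high with flat sides, the cabin on it (40 mm wide, x = -33 to +17 mm) reaches 45 mm; dark windows. Origin: centre of its underside, z up. About 0.11 kg.
- white_jar: Upright screw-lid glass jar, 62 mm tall, body 44 mm and lid 45 mm across (the lid is the top 14 mm), about 0.11 kg; white lid, steel screws inside. Origin: centre of its underside, z up.
- yellow_jar: Upright screw-lid glass jar, 62 mm tall, body 44 mm and lid 45 mm across (the lid is the top 14 mm), about 0.11 kg; yellow lid, small pale wooden wheels inside. Origin: centre of its underside, z up.
- red_jar: Upright screw-lid glass jar, 62 mm tall, body 44 mm and lid 45 mm across (the lid is the top 14 mm), about 0.11 kg; red lid, dark wooden beads inside. Not part of either kit; it stays where it stands. Origin: centre of its underside, z up.
- boat: Toy tugboat, 86 mm long, pale wooden hull 40 mm wide, white cabin, red funnel up to 64 mm. Not part of either kit; it stays where it stands. Origin: underside of the hull.
- bookend_tray: Low plywood tray fixed to the bench, 212 x 240 mm (its x, y), green walls 6 mm thick; floor 8 mm, rim 24 mm above bench. Origin: centre of underside. Outlines on the floor (tray x, y, mm): plate, dark rectangle along y, centre (-43, +30); whale, dark whale shape along y, head to +y, whale's origin at (+47, +30); white-lidded jar, white disc at (0, -78). Plate and whale may point either way.
- car_tray: Low plywood tray fixed to the bench, 160 x 240 mm (its x, y), blue walls 6 mm thick; floor 8 mm, rim 24 mm above bench. Origin: centre of underside. Outlines on the floor (tray x, y, mm): car, dark rectangle along y, centre (0, +30), either way round; yellow-lidded jar, yellow disc with dark edge at (0, -78).
Not all that is in view belongs to the job. What is shaped like the yellow_jar but purple or turquoise is not meant.

How it is judged (in metres and radians):
On the way, in this order (a step that is already met when the one before it is completed fails the run):
1. the base plate, still held in the fingers, rests one edge on the green tray at its outline while tilted more than 0.09 rad (x of plate in the frame of bookend_tray between -0.073 and -0.013 m and y of plate in the frame of bookend_tray between 0 and 0.06 m and angle between plate's own z axis and vertical between 0.09 and 0.9 rad and contact force between plate and bookend_tray above 0.4 N and contact force between the fingers and plate above 0.8 N), for 0.1 s.
2. the base plate has been pivoted down to less than 0.07 rad from flat while still held in the fingers, at its outline and resting on the tray (x of plate in the frame of bookend_tray between -0.068 and -0.018 m and y of plate in the frame of bookend_tray between 0.005 and 0.055 m and angle between plate's own z axis and vertical below 0.07 rad and z of plate in the frame of bookend_tray below 0.014 m and contact force between plate and bookend_tray above 0.4 N and contact force between the fingers and plate above 0.8 N), for 0.1 s.
At the end, for the whole second after the job is handed in: Plate, whale, white-lidded jar in the green tray, car, yellow-lidded jar in the blue: each on the tray floor, flat or upright within 0.08 rad, origin within 14 mm (each tray axis) of its outline's centre, plate, whale and car along the outline within 0.22 rad (either way), released and still (x of plate in the frame of bookend_tray between -0.057 and -0.029 m and y of plate in the frame of bookend_tray between 0.016 and 0.044 m and z of each of plate, whale, white_jar in the frame of bookend_tray below 0.012 m and angle between each of plate, whale, white_jar, car, yellow_jar's own z axis and vertical below 0.08 rad and linear speed of each of plate, whale, white_jar, car, yellow_jar below 0.02 m/s and angular speed of each of plate, whale, white_jar, car, yellow_jar below 0.15 rad/s and angle between the x axis of each of plate, whale and the y axis of bookend_tray, either way round below 0.22 rad and x of whale in the frame of bookend_tray between 0.033 and 0.061 m and y of whale in the frame of bookend_tray between 0.016 and 0.044 m and x of white_jar in the frame of bookend_tray between -0.014 and 0.014 m and y of white_jar in the frame of bookend_tray between -0.092 and -0.064 m and x of car in the frame of car_tray between -0.014 and 0.014 m and y of car in the frame of car_tray between 0.016 and 0.044 m and z of each of car, yellow_jar in the frame of car_tray below 0.012 m and angle between the x axis of car and the y axis of car_tray, either way round below 0.22 rad and x of yellow_jar in the frame of car_tray between -0.014 and 0.014 m and y of yellow_jar in the frame of car_tray between -0.092 and -0.064 m); the robot touches nothing.
It fails at once if the red-lidded jar or the toy boat is moved more than 25 mm (distance of any of red_jar, boat from where it was at the start of the episode above 0.025 m).
It also fails if it takes over 131 s, if anything falls off the work surface, if the arm or the gripper's body presses on something with over 40 N, if the wrist force passes 120 N, or if a joint passes its speed limit or range.

## Working session

There is one attempt and no reset: what is moved stays moved. The work goes in short steps, Python scripts to look and compute and a shell command to move; the robot and the scene stay as the last step left them, time stands still between calls to the robot, and variables do not carry over. Pictures are saved under pics/ and viewed, at most 14 in all, crops included, and the job is handed in when it is done.

```bash
mkdir -p pics
python3 - <<'E'
from cell import env, read_camera
import cv2,numpy as np
for n in("top","side"):
    c=read_camera(n); cv2.imwrite(f"pics/{n}0.png",c["color"]); print(n,c["fx"],c["fy"],c["cx"],c["cy"],c["dist"]); print(np.round(c["world_from_camera"],3))
o=env.get_obs(); print({k:np.round(v,3) for k,v in o.items()}, env.tip_reach)
E
```

```text
top 558.6636405681793 558.6636405681793 319.17770680863964 244.77453636227924 [-0.06392464  0.          0.          0.          0.        ]
[[ 0.015 -0.999  0.051  0.524]
 [-1.    -0.014  0.008  0.007]
 [-0.008 -0.051 -0.999  1.262]
 [ 0.     0.     0.     1.   ]]
side 521.0785717303771 521.0785717303771 314.0181879978699 235.1490732836018 [-0.15401493  0.          0.          0.          0.        ]
[[-0.952 -0.178  0.249  0.345]
 [-0.306  0.611 -0.73   0.737]
 [-0.022 -0.771 -0.636  0.697]
 [ 0.     0.     0.     1.   ]]
{'time_s': np.float64(0.1), 'qpos': array([-68.232,  18.433,  -4.017,  83.169,   1.296,  78.543,  -3.26 ]), 'joint_velocities': array([-0.029, -0.105,  0.067, -0.134, -0.102,  0.035,  0.033]), 'effort': array([-1.0000e-03, -4.9257e+01, -4.0600e-01, -3.1340e+01, -6.4000e-02,
        3.9000e-02,  0.0000e+00]), 'tool_pos': array([0.232, 0.607, 0.239]), 'tool_rot': array([-1.79900e+02,  6.00000e-03,  1.59043e+02]), 'force': array([-0.005,  0.292,  0.513]), 'wrist_torque': array([-0.005, -0.028, -0.021]), 'grasp_force': np.float64(0.0), 'grip_width': np.float64(0.087)} 0.017
```

View pics/top0.png

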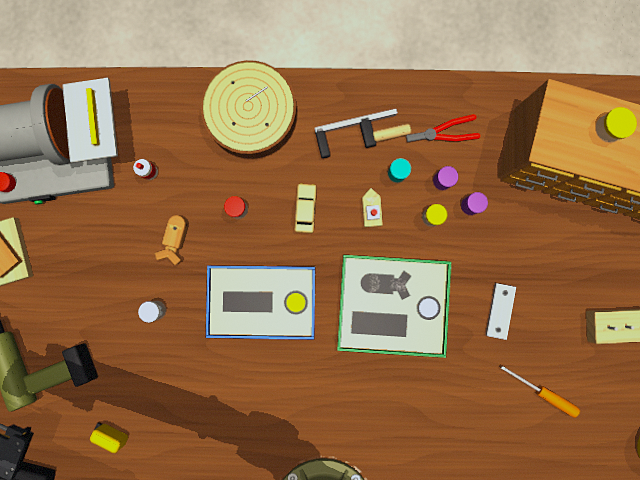

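View pics/side0.png

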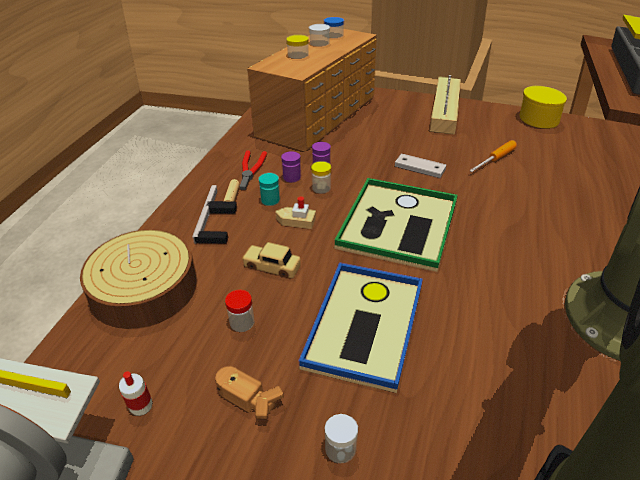

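Top view: plate (502,311), whale (172,238, head up in the picture), car (305,208), white jar (150,311), yellow jar (436,214), red jar (234,206), boat (372,209), blue tray (261,302), green tray (396,305). The side view agrees with this.

Possible mix-ups:
- **Yellow jar:** the yellow lid on the cabinet (620,122), the yellow tin at side (543,106), the yellow disc in the tray (296,302), the turquoise jar (400,170) and the purple jars (447,178) and (475,203). I choose (436,214).
- **White jar:** the glue bottle (143,168), the white disc (428,307) and the white lid on the cabinet at side (320,33). I choose (150,311).
- **Plate:** the wooden block at (617,326) and the hammers. I choose (502,311), which has two holes.
- **Car and boat:** both are pale. The car is (305,208), with dark windows.

```bash
cat > h.py <<'E'
from cell import env, read_camera
import cv2,numpy as np
def ray(c,uv,z):
    K=np.array([[c["fx"],0,c["cx"]],[0,c["fy"],c["cy"]],[0,0,1.]])
    p=cv2.undistortPoints(np.array(uv,float).reshape(-1,1,2),K,np.array(c["dist"])).reshape(-1,2)
    T=c["world_from_camera"]; d=np.c_[p,np.ones(len(p))]@T[:3,:3].T; o=T[:3,3]
    return (o+d*((z-o[2])/d[:,2])[:,None])[:,:2]
def blob(mask,seed,k=3):
    mask=cv2.morphologyEx(mask.astype(np.uint8)*255,cv2.MORPH_OPEN,np.ones((k,k))) if k else mask.astype(np.uint8)*255
    cs,_=cv2.findContours(mask,cv2.RETR_EXTERNAL,cv2.CHAIN_APPROX_NONE)
    return max(cs,key=lambda q:cv2.pointPolygonTest(q,seed,True)).reshape(-1,2)
def rect(c,ct,z):
    w=ray(c,ct,z); (cx,cy),(a,b),_=r=cv2.minAreaRect((w*1000).astype(np.float32))
    bx=cv2.boxPoints(r); e=[bx[1]-bx[0],bx[2]-bx[1]]; l=max(e,key=np.linalg.norm)
    return np.round([cx,cy,max(a,b),min(a,b),np.degrees(np.arctan2(l[1],l[0]))%180],1)
E
python3 - <<'E'
from h import *
c=read_camera("top"); im=c["color"]; hsv=cv2.cvtColor(im,cv2.COLOR_BGR2HSV); H,S,V=[hsv[...,i].astype(int) for i in range(3)]
vis=im.copy()
def do(n,m,s,z,k=3):
    b=blob(m,s,k); cv2.drawContours(vis,[b],-1,(255,0,255),1); print(n,rect(c,b,z))
do("plate",(S<50)&(V>120),(502,320),.014)
for s in ((172,238),(305,208),(150,311),(436,214),(234,206),(381,323),(247,302),(380,283),(296,302),(345,300),(208,300),(428,307)): print(s,hsv[s[1],s[0]])
do("whitejar",(S<60)&(V>120),(150,311),.062)
do("yellow",(H>24)&(H<34)&(S>180)&(V>120),(436,214),.062)
do("red",((H<8)|(H>172))&(S>180)&(V>100),(234,206),.062)
do("ydisc",(H>24)&(H<34)&(S>180)&(V>100),(296,302),.008)
do("platerect",(V<110),(381,323),.008)
do("carrect",(V<110),(247,302),.008)
do("whalerect",(V<110),(376,283),.008)
do("green",(H>50)&(H<80)&(S>120),(345,300),.024,0)
do("blue",(H>100)&(H<125)&(S>120),(208,300),.024,0)
a=cv2.resize(vis[150:370,130:520],(780,440),interpolation=cv2.INTER_NEAREST); cv2.imwrite("pics/crop1.png",a)
E
```

```text
plate [ 445.8 -391.2  120.1   46.3  169.7]
(172, 238) [ 21 157 210]
(305, 208) [ 36  69 219]
(150, 311) [108  27 230]
(436, 214) [ 31 255 219]
(234, 206) [  3 201 212]
(381, 323) [ 10  15 105]
(247, 302) [ 13  22 103]
(380, 283) [  9  17 104]
(296, 302) [ 31 255 217]
(345, 300) [ 55  13 219]
(208, 300) [106 126 255]
(428, 307) [108  25 232]
whitejar [436.2 384.1  43.8  40.9  91.2]
yellow [ 655.8 -234.3   43.5   43.4   90.9]
red [668.6 204.   43.6  39.4 131.6]
ydisc [459.4  68.5  40.2  38.1   0.9]
platerect [ 413.2 -124.4  108.4   47.4   86.9]
carrect [458.8 177.4 108.   42.5  91. ]
whalerect [ 5.026e+02 -1.291e+02  4.030e+01  3.140e+01  5.000e-01]
green [ 455.6 -150.2  240.5  211.9   87.2]
blue [459.4 146.5 239.6 160.2  90. ]
```

View pics/crop1.png

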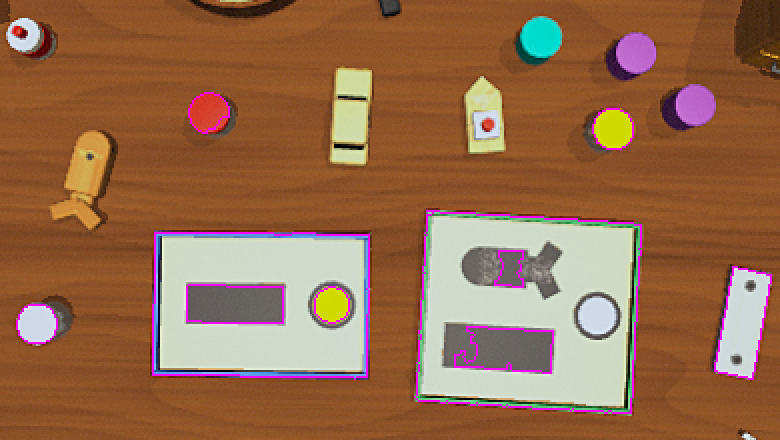

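Crop shows yellow jar at (436,214), car with two dark windows, boat with red funnel, all distinct; tray fits 240×212 and 240×160 match the description, so the choices stand.

```bash
cat >> h.py <<'E'
def shifts(*w,start=None):
    """print tool-axes shifts from the present pose through waypoints (x,y,z,yaw)"""
    o=env.get_obs(); p=np.r_[o["tool_pos"],o["tool_rot"][2]] if start is None else np.array(start,float)
    for q in w:
        q=np.array(q,float); a=np.radians(p[3]); d=q-p
        t=-((d[3]+180)%360-180); n=np.linalg.norm(d[:3])
        print("to",q,"->",np.round([d[0]*np.cos(a)+d[1]*np.sin(a),d[0]*np.sin(a)-d[1]*np.cos(a),-d[2],t],4),"rows>=",np.ceil(max(n/.0417,abs(t)/7.16))); p=q
E
python3 - <<'E'
from h import *
shifts((.366,.303,.24,102),(.5,0,.24,45),(.45,-.3,.24,-5),(.421,-.387,.14,-10.3))
c=read_camera("top"); im=c["color"]; hsv=cv2.cvtColor(im,cv2.COLOR_BGR2HSV); H,S,V=[hsv[...,i].astype(int) for i in range(3)]
b=blob((H>15)&(H<25)&(S>120)&(V>160),(172,238)); print("whale",rect(c,b,.036),rect(c,b,.018))
b=blob((H>22)&(H<42)&(S>40)&(S<140)&(V>150),(305,208),0); print("car",rect(c,b,.026),rect(c,b,.0))
h=blob((V<80),(173,232),0); print(rect(c,h,.036))
E
```

```text
to [  0.366   0.303   0.24  102.   ] -> [-2.33400e-01 -2.35800e-01 -1.30000e-03  5.70443e+01] rows>= 8.0
to [ 0.5   0.    0.24 45.  ] -> [-0.3242  0.0681 -0.     57.    ] rows>= 8.0
to [ 0.45 -0.3   0.24 -5.  ] -> [-0.2475  0.1768 -0.     50.    ] rows>= 8.0
to [  0.421  -0.387   0.14  -10.3  ] -> [-0.0213  0.0892  0.1     5.3   ] rows>= 4.0
whale [596.4 347.2 104.7  51.5 172. ] [597.5 352.2 106.3  52.3 172. ]
car [680.5  49.5  82.9  39.1 176.3] [683.8  50.4  84.6  39.9 176.3]
[620.1 338.6   3.2   1.6  46.4]
```

```bash
python3 -m handwheel '-.029 -.03 0 7.13 .08;-.058 -.059 0 14.3 .08;-.087 -.088 0 21.4 .08;-.117 -.118 0 28.5 .08;-.146 -.147 0 35.6 .08;-.175 -.177 0 42.8 .08;-.204 -.206 0 49.9 .08;-.233 -.236 0 57 .08'
python3 -m handwheel '-.041 .009 0 7.1 .08;-.081 .017 0 14.3 .08;-.122 .026 0 21.4 .08;-.162 .034 0 28.5 .08;-.203 .043 0 35.6 .08;-.243 .051 0 42.8 .08;-.284 .06 0 49.9 .08;-.324 .068 0 57 .08'
python3 -m handwheel '-.031 .022 0 6.3 .08;-.062 .044 0 12.5 .08;-.093 .066 0 18.8 .08;-.124 .088 0 25 .08;-.155 .11 0 31.3 .08;-.186 .132 0 37.5 .08;-.216 .155 0 43.8 .08;-.247 .177 0 50 .08'
python3 -c "
from h import *
shifts((.421,-.387,.12,-10.3))"
```

```text
time_s: 0.87
tool_pos: [0.366, 0.3014, 0.2396]
tool_rot: [180.0, -0.0, 101.7]
force: [0.6, 0.6, 0.3]
grip_width: 0.0798
grasp_force: 0.0
time_s: 1.53
tool_pos: [0.5002, -0.0014, 0.2398]
tool_rot: [180.0, -0.1, 44.7]
force: [1.5, 0.0, -0.4]
grip_width: 0.0802
grasp_force: 0.0
time_s: 2.2
tool_pos: [0.4501, -0.3007, 0.2398]
tool_rot: [-180.0, -0.1, -5.2]
force: [0.5, -0.8, 0.2]
grip_width: 0.0801
grasp_force: 0.0
to [  0.421  -0.387   0.12  -10.3  ] -> [-0.0211  0.0886  0.1198  5.0629] rows>= 4.0
```

```bash
python3 -m handwheel '-.005 .022 .03 1.3 .08;-.01 .044 .06 2.5 .08;-.016 .066 .09 3.8 .08;-.021 .0886 .12 5.1 .08;-.021 .0886 .12 5.1 .08'
python3 - <<'E'
from h import *
c=read_camera("wrist"); cv2.imwrite("pics/w1.png",c["color"])
print(np.round(c["world_from_camera"],3),c["fx"])
im=c["color"]; hsv=cv2.cvtColor(im,cv2.COLOR_BGR2HSV); H,S,V=[hsv[...,i].astype(int) for i in range(3)]
E
```

```text
time_s: 2.62
tool_pos: [0.4157, -0.3877, 0.1137]
tool_rot: [180.0, 0.6, -10.5]
force: [-1.9, 1.1, -0.2]
grip_width: 0.0796
grasp_force: 0.0
[[-0.183 -0.937 -0.299  0.496]
 [-0.983  0.175  0.054 -0.402]
 [ 0.001  0.304 -0.953  0.259]
 [ 0.     0.     0.     1.   ]] 380.20467283115136
```

View pics/w1.png

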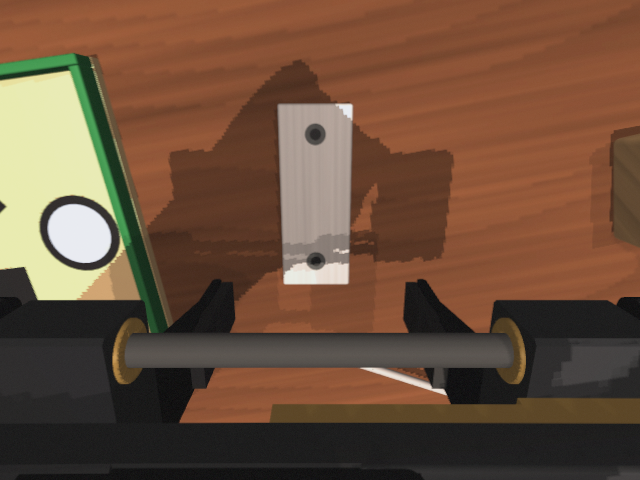

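The wrist view shows the plate centred ahead of the fingers, with corners about (278,104), (352,104), (349,284) and (285,284). Screw holes are at (315,134) and (316,261).

```bash
python3 -m handwheel '0 0 0 0 .08;0 0 0 0 .08'
python3 - <<'E'
from h import *
c=read_camera("wrist")
w=ray(c,[(278,104),(352,104),(349,284),(285,284)],.014); print(np.round(w,4),w.mean(0))
l=(w[0]+w[1]-w[2]-w[3]); print(np.degrees(np.arctan2(l[1],l[0])))
m=w.mean(0); u=l/np.linalg.norm(l); g=m-.025*u; print("grip",g)
shifts((*g,.019,np.degrees(np.arctan2(l[1],l[0]))))
E
```

```text
time_s: 2.83
tool_pos: [0.4234, -0.3852, 0.1208]
tool_rot: [-180.0, -0.1, -10.0]
force: [-0.4, -0.6, 0.6]
grip_width: 0.0798
grasp_force: 0.0
[[ 0.5169 -0.3755]
 [ 0.5088 -0.4212]
 [ 0.3878 -0.4008]
 [ 0.3959 -0.3553]] [ 0.45235715 -0.38822818]
-9.516018004594859
grip [ 0.42770116 -0.3840951 ]
to [ 0.42770116 -0.3840951   0.019      -9.516018  ] -> [ 0.0037 -0.0016  0.1021 -0.4052] rows>= 3.0
```

```bash
python3 -m handwheel '-.001 .001 .03 .3 .08;-.002 .002 .06 .3 .08;-.002 .002 .085 .3 .08;-.002 .002 .095 .3 .08;-.002 .002 .101 .3 .08;-.002 .002 .1015 .3 .08;-.002 .002 .1015 .3 .08'
python3 -m handwheel '0 0 0 0 .06;0 0 0 0 .05;0 0 0 0 .04;0 0 0 0 .04;0 0 0 0 .04;0 0 0 0 .04' 15
python3 -m handwheel '0 0 -.002 0 .04;0 0 -.005 0 .04;0 0 -.008 0 .04;0 0 -.011 0 .04;0 0 -.014 0 .04;0 0 -.017 0 .04;0 0 -.02 0 .04;0 0 -.02 0 .04'
python3 - <<'E'
from h import *
for n in("side","wrist"): cv2.imwrite(f"pics/{n}2.png",read_camera(n)["color"])
a=cv2.imread("pics/side2.png")[80:260,330:560]; b=cv2.imread("pics/wrist2.png")
cv2.imwrite("pics/t2.png",np.vstack([cv2.resize(a,(460,360)),cv2.resize(b,(460,240))[:240]]))
E
```

```text
time_s: 3.47
tool_pos: [0.4208, -0.3877, 0.0195]
tool_rot: [180.0, -0.1, -10.3]
force: [0.2, 0.6, 0.5]
grip_width: 0.0799
grasp_force: 0.0
time_s: 3.97
tool_pos: [0.4197, -0.3873, 0.0182]
tool_rot: [-180.0, -0.0, -10.4]
force: [0.8, 0.4, 1.0]
grip_width: 0.0479
grasp_force: 0.0
time_s: 4.63
tool_pos: [0.4198, -0.3875, 0.0387]
tool_rot: [180.0, -0.0, -10.4]
force: [-0.7, 0.1, -5.4]
grip_width: 0.0462
grasp_force: 15.0
```

View pics/t2.png

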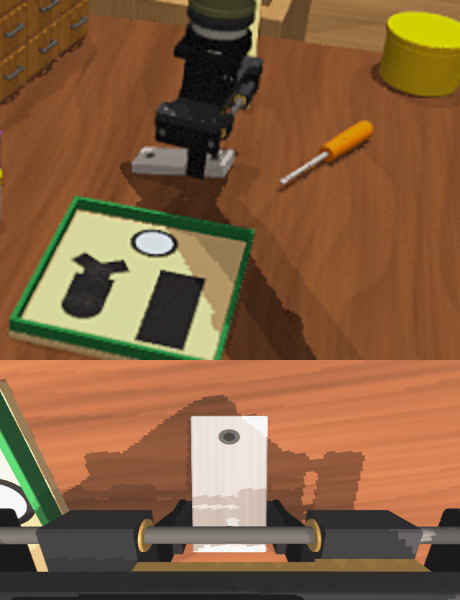

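Side view crop shows the plate held at its near end with the far end low; in the wrist view its far edge is about 106 px wide, which fits the far end still resting on the bench (tilt about 0.23 rad). I'll firm up the grip, lift, and check the edge width by number.

```bash
cat >> h.py <<'E'
def tilt():
    """tilt of held plate from pixel width of its far top edge in the wrist view (raw and at tool frame)"""
    c=read_camera("wrist"); hsv=cv2.cvtColor(c["color"],cv2.COLOR_BGR2HSV); m=(hsv[...,1]<75)&(hsv[...,2]>110)
    b=blob(m,(315,170)); v0=b[:,1].min(); r=[v for v in range(v0+4,v0+14)]
    w=np.median([np.ptp(b[b[:,1]==v][:,0])+1 for v in r]); v=v0+1
    T=c["world_from_camera"]; d=.046*c["fx"]/w; mid=b[b[:,1]<v0+14][:,0].mean()
    P=T[:3,:3]@(np.array([(mid-c["cx"])/c["fx"],(v-c["cy"])/c["fy"],1])*d)+T[:3,3]
    o=env.get_obs(); print("edge w",w,"row",v0,"far edge",np.round(P,4),"tcp",np.round(o["tool_pos"],4),"dist",np.linalg.norm((P-o["tool_pos"])[:2]),"dz to tip",P[2]-o["tool_pos"][2]+o["grip_width"]*0, "tq",np.round(o["wrist_torque"],2),"F",np.round(o["force"],1))
E
python3 -c "
from h import *
tilt()"
python3 -m handwheel '0 0 0 0 .04;0 0 0 0 .04;0 0 0 0 .04;0 0 -.01 0 .04;0 0 -.02 0 .04;0 0 -.03 0 .04;0 0 -.04 0 .04;0 0 -.04 0 .04' 60
python3 -c "
from h import *
tilt()"
```

```text
edge w 108.0 row 111 far edge [ 0.5022 -0.4021  0.0137] tcp [ 0.4196 -0.3875  0.0382] dist 0.08385098128408179 dz to tip -0.024563852464520593 tq [-0.06  0.24 -0.04] F [-0.2 -0.3 -4.3]
time_s: 5.45
tool_pos: [0.421, -0.3886, 0.081]
tool_rot: [179.9, -0.3, -10.4]
force: [-0.0, -0.8, -6.3]
grip_width: 0.0455
grasp_force: 60.0
edge w 106.0 row 112 far edge [ 0.5033 -0.4035  0.0536] tcp [ 0.4207 -0.3881  0.0798] dist 0.08401349894599341 dz to tip -0.026281382354024885 tq [-0.04  0.33 -0.04] F [ 0.3 -0.1 -6.5]
```

```bash
python3 -c "
from h import *
shifts((.421,-.388,.14,-10.4),(.44,-.27,.14,38),(.415,-.144,.14,87.2))"
```

```text
to [  0.421  -0.388   0.14  -10.4  ] -> [ 0.0003 -0.0002 -0.0602  0.0492] rows>= 2.0
to [ 0.44 -0.27  0.14 38.  ] -> [-2.600e-03 -1.195e-01 -0.000e+00 -4.840e+01] rows>= 7.0
to [ 0.415 -0.144  0.14  87.2  ] -> [  0.0579  -0.1147  -0.     -49.2   ] rows>= 7.0
```

```bash
python3 -m handwheel '0 0 -.015 0 .04;0 0 -.03 0 .04;0 0 -.045 0 .04;0 0 -.06 0 .04'
python3 -m handwheel '0 -.015 0 -6 .04;-.001 -.03 0 -12 .04;-.001 -.045 0 -18 .04;-.001 -.06 0 -24 .04;-.002 -.075 0 -30 .04;-.002 -.09 0 -36 .04;-.003 -.105 0 -42 .04;-.003 -.12 0 -48.4 .04'
python3 -m handwheel '.007 -.015 0 -6 .04;.015 -.029 0 -12 .04;.022 -.043 0 -18 .04;.029 -.058 0 -24 .04;.036 -.072 0 -30 .04;.044 -.087 0 -36 .04;.051 -.1 0 -43 .04;.058 -.115 0 -49.2 .04'
python3 -m handwheel '0 0 .02 0 .04;0 0 .03 0 .04;0 0 .04 0 .04;0 0 .04 0 .04'
python3 -c "
from h import *
tilt(); shifts((.415,-.144,.1,87.2))"
```

```text
time_s: 5.83
tool_pos: [0.4192, -0.3869, 0.1382]
tool_rot: [-180.0, 0.0, -10.4]
force: [-0.4, -0.8, -7.4]
grip_width: 0.0454
grasp_force: 60.0
time_s: 6.5
tool_pos: [0.4376, -0.2679, 0.1377]
tool_rot: [-180.0, 0.0, 38.3]
force: [-0.5, -0.3, -6.9]
grip_width: 0.0455
grasp_force: 60.0
time_s: 7.17
tool_pos: [0.4126, -0.1421, 0.1379]
tool_rot: [180.0, -0.0, 87.5]
force: [0.7, 0.1, -6.8]
grip_width: 0.0452
grasp_force: 60.0
time_s: 7.5
tool_pos: [0.4111, -0.1427, 0.0959]
tool_rot: [-179.7, 0.0, 87.1]
force: [0.1, 0.8, -7.6]
grip_width: 0.0455
grasp_force: 60.0
edge w 346.0 row 68 far edge [ 0.4255 -0.0555  0.1867] tcp [ 0.4118 -0.143   0.0969] dist 0.08856523749745858 dz to tip 0.08978354277947777 tq [-0.23  0.02  0.04] F [ 0.4 -0.6 -6.5]
to [ 0.415 -0.144  0.1   87.2  ] -> [-0.0009  0.0032 -0.0031 -0.0611] rows>= 1.0
```

Run:
```python
from h import *
a=read_camera("side")["color"][90:290,320:520]; b=read_camera("wrist")["color"]
cv2.imwrite("pics/t3.png",np.hstack([cv2.resize(a,(320,320)),cv2.resize(b,(427,320))]))
```

```text
(no output)
```

View pics/t3.png

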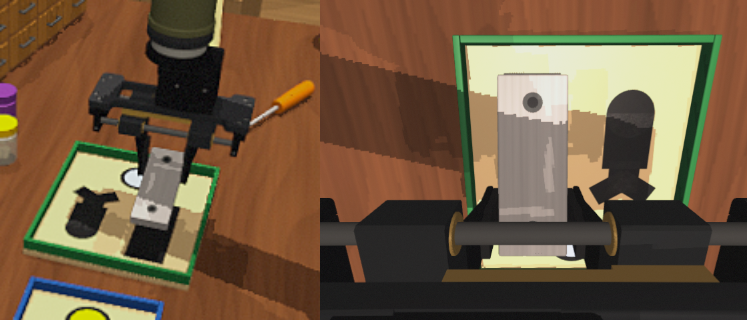

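Wrist view (right) still shows the far edge about 104 px wide at row 112, so the tilt held at about 0.26 rad. The plate hangs over its dark outline, far end towards +y. Next I lower the edge to the floor.

```bash
python3 -m handwheel '0 .001 .01 0 .04;0 .002 .02 0 .04;0 .003 .03 0 .04;0 .003 .037 0 .04;0 .003 .037 0 .04;0 .003 .037 0 .04'
python3 -m handwheel '0 0 .002 0 .04;0 0 .004 0 .04;0 0 .006 0 .04;0 0 .008 0 .04;0 0 .01 0 .04;0 0 .011 0 .04;0 0 .011 0 .04' 40
```

```text
time_s: 8.15
tool_pos: [0.4154, -0.1425, 0.0603]
tool_rot: [-179.9, 0.0, 87.2]
force: [-0.5, 0.9, -7.8]
grip_width: 0.0455
grasp_force: 60.0
time_s: 8.73
tool_pos: [0.4159, -0.1425, 0.0498]
tool_rot: [-180.0, -0.0, 87.2]
force: [-0.2, -0.5, -6.6]
grip_width: 0.0454
grasp_force: 40.0
```

```bash
python3 -m handwheel '0 0 .001 0 .04;0 0 .002 0 .04;0 0 .003 0 .04;0 0 .004 0 .04;0 0 .004 0 .04;0 0 .004 0 .04'
python3 -c "
from h import *
b=read_camera('wrist')['color']; cv2.imwrite('pics/x.png',b)
print(env.get_obs()['wrist_torque'])"
```

```text
time_s: 9.23
tool_pos: [0.4162, -0.1427, 0.0462]
tool_rot: [180.0, 0.0, 87.2]
force: [-0.6, -0.1, -4.8]
grip_width: 0.0457
grasp_force: 40.0
[-0.30584779  0.13656943  0.06657305]
```

```bash
python3 -m handwheel '0 0 .001 0 .04;0 0 .002 0 .04;0 0 .002 0 .04;0 0 .002 0 .04;0 0 .002 0 .04;0 0 .002 0 .04' 25
```

```text
time_s: 9.78
tool_pos: [0.4163, -0.1429, 0.0443]
tool_rot: [180.0, 0.0, 87.2]
force: [-0.8, -3.4, -1.7]
grip_width: 0.0456
grasp_force: 25.0
```

```bash
python3 -m handwheel '0 0 .001 0 .04;-.001 0 .002 0 .04;-.001 0 .003 0 .04;-.001 0 .004 0 .04;-.001 0 .005 0 .04;-.001 0 .006 0 .04;-.002 0 .007 0 .04;-.002 0 .008 0 .04' 20
python3 -m handwheel '0 0 .001 0 .04;0 0 .002 0 .04;0 0 .003 0 .04;0 0 .004 0 .04;0 0 .005 0 .04;0 0 .005 0 .04' 20
python3 - <<'E'
from h import *
a=read_camera("side")["color"][90:290,320:520]; b=read_camera("wrist")["color"]
cv2.imwrite("pics/t4.png",np.hstack([cv2.resize(a,(320,320)),cv2.resize(b,(427,320))]))
E
```

```text
time_s: 10.45
tool_pos: [0.4161, -0.1442, 0.0359]
tool_rot: [180.0, -0.0, 87.2]
force: [1.0, -1.3, -2.7]
grip_width: 0.0457
grasp_force: 20.0
time_s: 10.95
tool_pos: [0.4159, -0.1447, 0.0309]
tool_rot: [180.0, 0.0, 87.2]
force: [0.5, -3.1, -2.2]
grip_width: 0.0461
grasp_force: 20.0
```

View pics/t4.png

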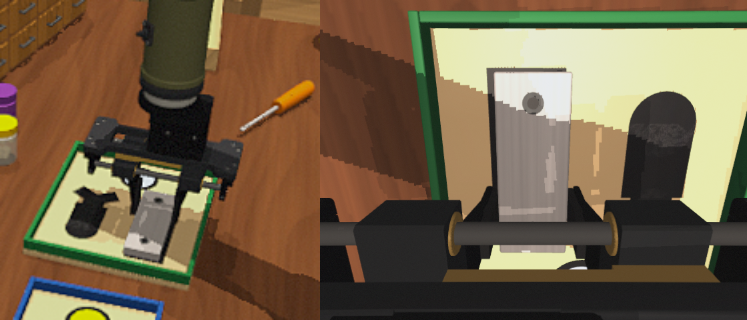

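Both views show the plate's far end on the floor inside its outline and the near end coming down, about 3 mm off the outline sideways. I'll keep lowering until flat.

```bash
python3 -m handwheel '0 0 .001 0 .04;0 0 .002 0 .04;0 0 .003 0 .04;0 0 .003 0 .04' 20
python3 -m handwheel '0 0 .001 0 .04;0 0 .001 0 .04;0 0 .002 0 .04;0 0 .002 0 .04' 15
python3 -c "
from h import *
tilt()"
```

```text
time_s: 11.38
tool_pos: [0.4159, -0.1445, 0.0279]
tool_rot: [-180.0, -0.0, 87.2]
force: [0.7, -3.0, -3.1]
grip_width: 0.0455
grasp_force: 20.0
time_s: 11.72
tool_pos: [0.4159, -0.1445, 0.0272]
tool_rot: [-179.9, -0.1, 87.3]
force: [-4.3, -0.6, 12.0]
grip_width: 0.0458
grasp_force: 15.0
edge w 472.0 row 41 far edge [ 0.4277 -0.0564  0.132 ] tcp [ 0.4159 -0.1445  0.0271] dist 0.0888703451841817 dz to tip 0.10485051353021531 tq [-0.3   1.3   0.04] F [-5.5 -1.2 13.7]
```

```bash
python3 -m handwheel '0 0 0 0 .04;0 0 0 0 .04;0 0 0 0 .04' 10
python3 - <<'E'
from h import *
c=read_camera("wrist"); b=c["color"]; cv2.imwrite("pics/t5.png",b[60:400,150:560])
E
```

```text
time_s: 12.02
tool_pos: [0.4159, -0.1445, 0.0272]
tool_rot: [-180.0, -0.1, 87.3]
force: [-5.7, -2.1, 13.1]
grip_width: 0.0458
grasp_force: 10.0
```

View pics/t5.png

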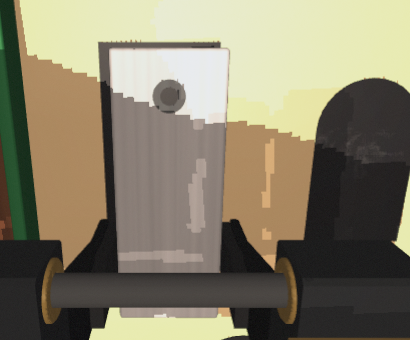

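The crop shows the plate's far edge about 119 px wide and near edge about 98 px, which matches flat on the floor. The 13 N upward force agrees. It is still held, so now I release.

```bash
python3 -m handwheel '0 0 -.0005 0 .046;0 0 -.001 0 .046;0 0 -.001 0 .05;0 0 -.001 0 .056;0 0 -.001 0 .06;0 0 -.001 0 .06'
python3 -m handwheel '0 0 -.01 0 .06;0 0 -.03 0 .06;0 0 -.06 0 .06;0 0 -.1 0 .06;0 0 -.14 0 .06;0 0 -.18 0 .06;0 0 -.22 0 .06'
python3 -c "
from h import *
shifts((.5,-.05,.25,87),(.6,.25,.25,87))"
```

```text
time_s: 12.57
tool_pos: [0.416, -0.1441, 0.0269]
tool_rot: [180.0, -0.0, 87.3]
force: [0.5, -0.3, -0.2]
grip_width: 0.058
grasp_force: 0.0
time_s: 13.15
tool_pos: [0.4153, -0.1447, 0.2499]
tool_rot: [179.9, -0.0, 87.2]
force: [2.1, -0.2, 0.0]
grip_width: 0.0602
grasp_force: 0.0
to [ 5.0e-01 -5.0e-02  2.5e-01  8.7e+01] -> [ 9.880e-02  7.990e-02 -1.000e-04  2.024e-01] rows>= 4.0
to [ 0.6   0.25  0.25 87.  ] -> [ 0.3048  0.0842 -0.     -0.    ] rows>= 8.0
```

```bash
python3 -c "
from h import *
shifts((.51,.1,.25,130),(.6,.343,.16,172))"
```

```text
to [5.1e-01 1.0e-01 2.5e-01 1.3e+02] -> [ 2.49100e-01  8.26000e-02 -1.00000e-04 -4.27976e+01] rows>= 7.0
to [6.00e-01 3.43e-01 1.60e-01 1.72e+02] -> [  0.1283   0.2251   0.09   -42.    ] rows>= 7.0
```

```bash
python3 -m handwheel '.031 .01 0 -5 .07;.062 .021 0 -11 .07;.093 .031 0 -16 .07;.125 .041 0 -21 .07;.156 .052 0 -27 .07;.187 .062 0 -32 .07;.218 .072 0 -37 .07;.249 .083 0 -42.8 .07'
python3 -m handwheel '.016 .028 .011 -5 .07;.032 .056 .022 -11 .07;.048 .084 .034 -16 .07;.064 .113 .045 -21 .07;.08 .141 .056 -26 .07;.096 .169 .067 -31 .07;.112 .197 .079 -37 .07;.128 .225 .09 -42 .07'
python3 -m handwheel '0 0 0 0 .07;0 0 0 0 .07;0 0 0 0 .07'
python3 - <<'E'
from h import *
c=read_camera("wrist"); b=c["color"].copy(); hsv=cv2.cvtColor(b,cv2.COLOR_BGR2HSV); H,S,V=[hsv[...,i].astype(int) for i in range(3)]
cv2.imwrite("pics/w6.png",b)
t=read_camera("top"); im=t["color"]; h2=cv2.cvtColor(im,cv2.COLOR_BGR2HSV)
m=(h2[...,1]<45)&(h2[...,2]>120); cv2.imwrite("pics/top6.png",im)
ct=blob((h2[...,1]<25)&(h2[...,2]>110),(378,327)); print("plate",rect(t,ct,.022))
g=[455.6,-150.2]; r=rect(t,ct,.022); a=np.radians(-2.8); R=np.array([[np.cos(a),-np.sin(a)],[np.sin(a),np.cos(a)]]); print(R.T@(r[:2]-g))
E
```

```text
time_s: 13.82
tool_pos: [0.511, 0.1017, 0.2479]
tool_rot: [180.0, 0.0, 130.3]
force: [1.0, -0.7, 1.3]
grip_width: 0.07
grasp_force: 0.0
time_s: 14.48
tool_pos: [0.6009, 0.3445, 0.1571]
tool_rot: [-180.0, 0.0, 172.3]
force: [0.7, 0.1, 0.9]
grip_width: 0.0697
grasp_force: 0.0
time_s: 14.73
tool_pos: [0.6009, 0.3422, 0.1574]
tool_rot: [-179.9, 0.0, 172.0]
force: [0.1, -0.1, -0.7]
grip_width: 0.0701
grasp_force: 0.0
plate [ 456.2 -135.5  196.5  195.3   87. ]
[-0.11880793 14.71176008]
```

View pics/w6.png

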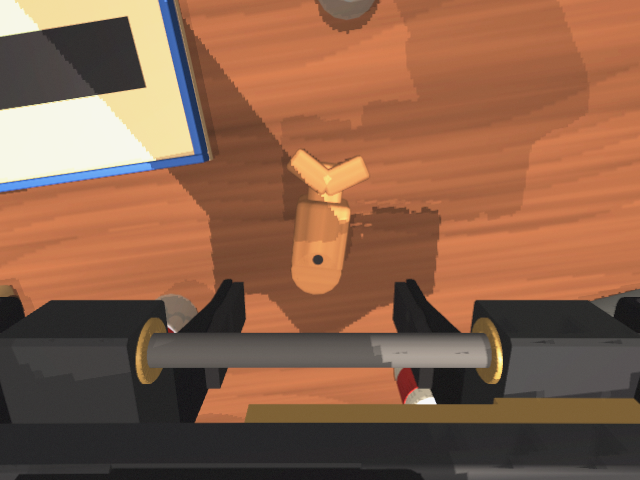

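Wrist view: whale with blow-hole at (318,259), head end at row 294, tail fins at (330,172), and block sides running from (300,203) to (293,270) and (350,207) to (342,275). I'll compute its pose from these points.

Run:
```python
from h import *
c=read_camera("wrist"); hsv=cv2.cvtColor(c["color"],cv2.COLOR_BGR2HSV); H,S,V=[hsv[...,i].astype(int) for i in range(3)]
p=ray(c,[(300,203),(350,207),(342,275),(293,270),(318,259),(317,294)],.036); print(np.round(p,4))
rear=(p[0]+p[1])/2; front=(p[2]+p[3])/2; d=front-rear; print("axis",np.degrees(np.arctan2(d[1],d[0])),"width",np.linalg.norm(p[0]-p[1]),np.linalg.norm(p[2]-p[3]))
u=d/np.linalg.norm(d); print("origin",rear+.026*u, "head-based", ray(c,[(317,294)],.02)[0]-.046*u)
d2=p[4]-rear; print("axis hole",np.degrees(np.arctan2(d2[1],d2[0])))
t=read_camera("top"); h2=cv2.cvtColor(t["color"],cv2.COLOR_BGR2HSV)
for s in ((378,324),(360,324),(378,310),(355,334),(378,300),(305,208)): print(s,h2[s[1],s[0]],np.round(ray(t,[s],.022),3))
```

```text
[[0.5752 0.3315]
 [0.5832 0.3666]
 [0.6349 0.3544]
 [0.6256 0.3181]
 [0.6195 0.3381]
 [0.6479 0.3332]]
axis -14.100887938815903 width 0.036086770122544985 0.037449829675155595
origin [0.60444116 0.34271111] head-based [0.61092552 0.34326466]
axis hole -15.17717383845645
(378, 324) [108  27 235] [[ 0.414 -0.115]]
(360, 324) [107  24 203] [[ 0.414 -0.075]]
(378, 310) [ 64  16 227] [[ 0.445 -0.115]]
(355, 334) [ 52  17 229] [[ 0.392 -0.065]]
(378, 300) [ 50  17 220] [[ 0.467 -0.115]]
(305, 208) [ 35  66 220] [[0.669 0.05 ]]
```

```bash
python3 -c "
from h import *
shifts((.607,.343,.025,166),(.607,.343,.17,166),(.56,.1,.17,127),(.504,-.1225,.17,87.2))"
```

```text
to [6.07e-01 3.43e-01 2.50e-02 1.66e+02] -> [-5.4000e-03  2.2000e-03  1.3350e-01  5.9096e+00] rows>= 4.0
to [  0.607   0.343   0.17  166.   ] -> [ 0.     0.    -0.145 -0.   ] rows>= 4.0
to [5.60e-01 1.00e-01 1.70e-01 1.27e+02] -> [-1.320e-02 -2.472e-01 -0.000e+00  3.900e+01] rows>= 6.0
to [ 0.504  -0.1225  0.17   87.2   ] -> [-0.144  -0.1786 -0.     39.8   ] rows>= 6.0
```

```bash
python3 -m handwheel '-.005 .002 .03 2 .07;-.005 .002 .06 5.9 .07;-.005 .002 .09 5.9 .07;-.005 .002 .115 5.9 .07;-.005 .002 .13 5.9 .07;-.005 .002 .133 5.9 .07;-.005 .002 .133 5.9 .07'
python3 -m handwheel '0 0 0 0 .05;0 0 0 0 .035;0 0 0 0 .03;0 0 0 0 .03;0 0 0 0 .03;0 0 0 0 .03;0 0 0 0 .03;0 0 0 0 .03' 20
python3 -m handwheel '0 0 -.02 0 .03;0 0 -.05 0 .03;0 0 -.085 0 .03;0 0 -.12 0 .03;0 0 -.145 0 .03;0 0 -.145 0 .03'
python3 -m handwheel '-.002 -.031 0 5 .03;-.003 -.062 0 10 .03;-.005 -.093 0 15 .03;-.007 -.124 0 20 .03;-.008 -.155 0 25 .03;-.01 -.185 0 30 .03;-.012 -.216 0 35 .03;-.013 -.247 0 39 .03'
python3 -m handwheel '-.018 -.022 0 5 .03;-.036 -.045 0 10 .03;-.054 -.067 0 15 .03;-.072 -.089 0 20 .03;-.09 -.112 0 25 .03;-.108 -.134 0 30 .03;-.126 -.156 0 35 .03;-.144 -.179 0 39.8 .03'
python3 -c "
from h import *
shifts((.504,-.1225,.035,87.2))"
```

```text
time_s: 15.52
tool_pos: [0.6058, 0.3436, 0.0238]
tool_rot: [-180.0, -0.0, 166.1]
force: [-1.3, -1.0, 0.4]
grip_width: 0.0701
grasp_force: 0.0
time_s: 16.18
tool_pos: [0.6063, 0.3441, 0.0248]
tool_rot: [180.0, 0.0, 166.1]
force: [-1.4, -0.7, 4.8]
grip_width: 0.0401
grasp_force: 20.0
time_s: 16.68
tool_pos: [0.609, 0.3461, 0.1763]
tool_rot: [179.5, 0.4, 166.1]
force: [1.2, 0.3, -0.6]
grip_width: 0.0397
grasp_force: 20.0
time_s: 17.35
tool_pos: [0.5584, 0.1, 0.1679]
tool_rot: [-179.9, -0.0, 126.9]
force: [0.2, -0.7, -1.0]
grip_width: 0.0399
grasp_force: 20.0
time_s: 18.02
tool_pos: [0.5028, -0.1224, 0.1681]
tool_rot: [-180.0, -0.0, 87.1]
force: [-0.1, -0.4, -0.7]
grip_width: 0.0396
grasp_force: 20.0
to [ 5.040e-01 -1.225e-01  3.500e-02  8.720e+01] -> [-1.000e-04  1.200e-03  1.331e-01 -7.310e-02] rows>= 4.0
```

```bash
python3 -m handwheel '0 .001 .03 0 .03;0 .001 .06 0 .03;0 .001 .09 0 .03;0 .001 .115 0 .03;0 .001 .126 0 .03;0 .001 .13 0 .03;0 .001 .133 0 .03;0 .001 .133 0 .03'
python3 -m handwheel '0 0 .001 0 .03;0 0 .001 0 .045;0 0 .001 0 .05;0 0 .001 0 .055;0 0 .001 0 .055'
python3 -m handwheel '0 0 -.01 0 .055;0 0 -.03 0 .055;0 0 -.06 0 .055;0 0 -.1 0 .055;0 0 -.14 0 .055;0 0 -.14 0 .055'
python3 - <<'E'
from h import *
c=read_camera("wrist"); cv2.imwrite("pics/w7.png",c["color"])
E
```

```text
time_s: 18.68
tool_pos: [0.5053, -0.1217, 0.0365]
tool_rot: [179.9, 0.0, 87.3]
force: [0.8, 0.5, -1.3]
grip_width: 0.0399
grasp_force: 20.0
time_s: 19.1
tool_pos: [0.5052, -0.1216, 0.0357]
tool_rot: [179.9, -0.0, 87.3]
force: [-0.2, 0.2, -0.1]
grip_width: 0.0526
grasp_force: 0.0
time_s: 19.6
tool_pos: [0.5094, -0.123, 0.1837]
tool_rot: [179.2, -0.0, 87.3]
force: [1.6, -0.5, 0.5]
grip_width: 0.0547
grasp_force: 0.0
```

View pics/w7.png

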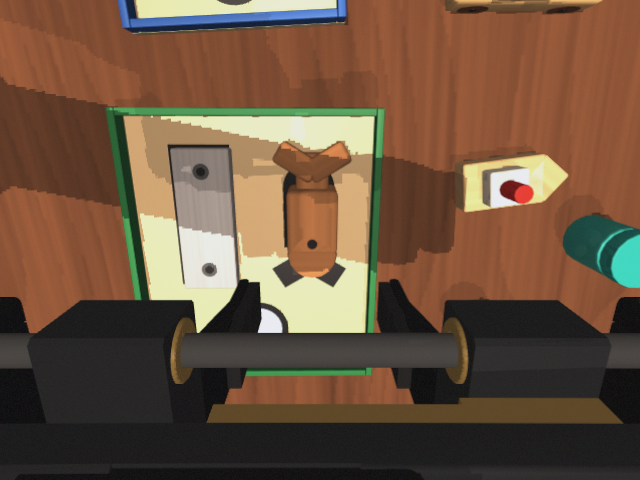

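Wrist view: plate on its outline (corners about (168,146), (230,146), (239,288), (184,288)). The whale's block covers its outline with the tail towards +y (blow-hole at (312,244)), which is allowed. The boat at (510,185) is untouched. Next is the yellow jar.

```bash
python3 -c "
from h import *
shifts((.656,-.234,.13,135),(.656,-.234,.038,135),(.656,-.234,.17,135),(.56,-.08,.17,112),(.4594,.0685,.17,90),(.4594,.0685,.048,90),start=(.506,-.1225,.1765,87.3))"
```

```text
to [ 6.56e-01 -2.34e-01  1.30e-01  1.35e+02] -> [-1.043e-01  1.551e-01  4.650e-02 -4.770e+01] rows>= 7.0
to [ 6.56e-01 -2.34e-01  3.80e-02  1.35e+02] -> [ 0.     0.     0.092 -0.   ] rows>= 3.0
to [  0.656  -0.234   0.17  135.   ] -> [ 0.     0.    -0.132 -0.   ] rows>= 4.0
to [ 5.60e-01 -8.00e-02  1.70e-01  1.12e+02] -> [ 0.1768  0.041  -0.     23.    ] rows>= 5.0
to [4.594e-01 6.850e-02 1.700e-01 9.000e+01] -> [ 0.1754 -0.0376 -0.     22.    ] rows>= 5.0
to [4.594e-01 6.850e-02 4.800e-02 9.000e+01] -> [ 0.     0.     0.122 -0.   ] rows>= 3.0
```

```bash
python3 -m handwheel '-.015 .022 0 -7 .075;-.03 .044 0 -14 .075;-.045 .066 .01 -21 .075;-.06 .088 .02 -28 .075;-.075 .11 .03 -35 .075;-.09 .135 .04 -42 .075;-.104 .155 .046 -47.7 .075;-.104 .155 .046 -47.7 .075'
python3 -m handwheel '0 0 0 0 .075;0 0 0 0 .075'
python3 - <<'E'
from h import *
c=read_camera("wrist"); cv2.imwrite("pics/w8.png",c["color"]); hsv=cv2.cvtColor(c["color"],cv2.COLOR_BGR2HSV); H,S,V=[hsv[...,i].astype(int) for i in range(3)]
m=(H>24)&(H<34)&(S>170)&(V>90); cs,_=cv2.findContours(m.astype(np.uint8),cv2.RETR_EXTERNAL,cv2.CHAIN_APPROX_NONE)
for q in cs:
    if cv2.contourArea(q)>300: print(cv2.boundingRect(q),cv2.contourArea(q),rect(c,q.reshape(-1,2),.062))
shifts((.656,-.234,.038,135))
E
```

```text
time_s: 20.32
tool_pos: [0.6553, -0.2357, 0.1256]
tool_rot: [-179.8, -0.0, 135.1]
force: [-1.1, 1.0, 0.1]
grip_width: 0.075
grasp_force: 0.0
time_s: 20.48
tool_pos: [0.6538, -0.2324, 0.1285]
tool_rot: [-180.0, -0.1, 134.9]
force: [1.1, 0.8, -0.4]
grip_width: 0.075
grasp_force: 0.0
to [ 6.56e-01 -2.34e-01  3.80e-02  1.35e+02] -> [-0.0028 -0.      0.0911 -0.0124] rows>= 3.0
```

```bash
python3 -m handwheel '-.001 0 .02 0 .075;-.002 0 .04 0 .075;-.002 0 .06 0 .075;-.002 0 .08 0 .075;-.002 0 .09 0 .075;-.002 0 .09 0 .075'
python3 -m handwheel '0 0 0 0 .06;0 0 0 0 .05;0 0 0 0 .04;0 0 0 0 .035;0 0 0 0 .035;0 0 0 0 .035;0 0 0 0 .035' 20
python3 -m handwheel '0 0 -.02 0 .035;0 0 -.05 0 .035;0 0 -.085 0 .035;0 0 -.115 0 .035;0 0 -.132 0 .035;0 0 -.132 0 .035'
python3 -m handwheel '.025 .006 0 3 .035;.05 .012 0 6.5 .035;.076 .018 0 10 .035;.1 .023 0 13 .035;.126 .029 0 16.5 .035;.15 .035 0 20 .035;.177 .041 0 23 .035'
python3 -m handwheel '.025 -.005 0 3 .035;.05 -.011 0 6 .035;.075 -.016 0 9 .035;.1 -.021 0 12.5 .035;.125 -.027 0 16 .035;.15 -.032 0 19 .035;.175 -.038 0 22 .035;.175 -.038 0 22 .035'
python3 -c "
from h import *
shifts((.4594,.0685,.048,90))"
```

```text
time_s: 21.03
tool_pos: [0.6543, -0.2323, 0.037]
tool_rot: [-179.9, -0.2, 135.1]
force: [-0.6, 1.2, -1.2]
grip_width: 0.075
grasp_force: 0.0
time_s: 21.62
tool_pos: [0.6563, -0.2344, 0.0397]
tool_rot: [180.0, 0.0, 135.0]
force: [-0.4, -0.9, 2.1]
grip_width: 0.0436
grasp_force: 20.0
time_s: 22.12
tool_pos: [0.6584, -0.2353, 0.1763]
tool_rot: [179.8, 0.4, 135.0]
force: [0.7, 0.0, -0.4]
grip_width: 0.0438
grasp_force: 20.0
time_s: 22.7
tool_pos: [0.5583, -0.0791, 0.1694]
tool_rot: [-179.9, -0.0, 111.9]
force: [0.9, -0.5, -1.2]
grip_width: 0.044
grasp_force: 20.0
time_s: 23.37
tool_pos: [0.4552, 0.0727, 0.1694]
tool_rot: [-179.8, -0.1, 90.3]
force: [-0.2, 0.2, -1.6]
grip_width: 0.0436
grasp_force: 20.0
to [4.594e-01 6.850e-02 4.800e-02 9.000e+01] -> [-0.0042  0.0042  0.1214  0.3269] rows>= 3.0
```

```bash
python3 -m handwheel '0 0 .03 0 .035;0 0 .06 0 .035;0 0 .085 0 .035;0 0 .095 0 .035;0 0 .1 0 .035;0 0 .1 0 .035;0 0 .1 0 .035'
python3 -c "
from h import *
shifts((.4594,.0685,.0475,90))"
```

```text
time_s: 23.95
tool_pos: [0.4597, 0.068, 0.0718]
tool_rot: [179.9, -0.0, 90.0]
force: [0.2, -0.2, -1.4]
grip_width: 0.044
grasp_force: 20.0
to [4.594e-01 6.850e-02 4.750e-02 9.000e+01] -> [ 0.0005 -0.0003  0.0243  0.0386] rows>= 1.0
```

```bash
python3 -m handwheel '0 0 .008 0 .035;0 0 .014 0 .035;0 0 .019 0 .035;0 0 .022 0 .035;0 0 .024 0 .035;0 0 .024 0 .035'
python3 -m handwheel '0 0 .001 0 .045;0 0 .001 0 .055;0 0 .001 0 .06;0 0 .001 0 .065;0 0 .001 0 .065'
python3 -m handwheel '0 0 -.01 0 .065;0 0 -.03 0 .065;0 0 -.06 0 .065;0 0 -.1 0 .065;0 0 -.14 0 .065;0 0 -.14 0 .065'
python3 - <<'E'
from h import *
c=read_camera("top"); im=c["color"]; hsv=cv2.cvtColor(im,cv2.COLOR_BGR2HSV); H,S,V=[hsv[...,i].astype(int) for i in range(3)]
m=((H>22)&(H<42)&(S>30)&(S<150)&(V>120))|((V<60)); m[:180]=0;m[236:]=0;m[:,:290]=0;m[:,322:]=0
b=blob(m,(305,208),0); print("car",rect(c,b,.026),cv2.boundingRect(b))
cv2.imwrite("pics/t9.png",np.hstack([cv2.resize(im[170:250,270:350],(480,480),interpolation=cv2.INTER_NEAREST)]))
E
```

```text
time_s: 24.45
tool_pos: [0.4586, 0.068, 0.0474]
tool_rot: [-179.9, -0.0, 90.0]
force: [-3.3, -0.8, 4.4]
grip_width: 0.0437
grasp_force: 20.0
time_s: 24.87
tool_pos: [0.4591, 0.068, 0.0461]
tool_rot: [180.0, -0.0, 90.0]
force: [0.4, 0.2, 0.3]
grip_width: 0.0615
grasp_force: 0.0
time_s: 25.37
tool_pos: [0.4636, 0.0687, 0.1946]
tool_rot: [179.2, -0.3, 90.0]
force: [1.6, -0.1, 1.1]
grip_width: 0.0652
grasp_force: 0.0
car [669.2  50.2 106.1  40.2 177.2] (295, 184, 21, 49)
```

View pics/t9.png

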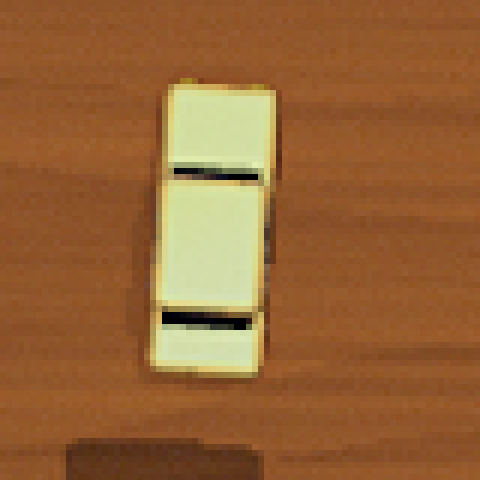

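The crop shows the pale car with its cabin between the two window bars at rows 172 and 320, bonnet away from the robot. Centre is (0.669, 0.050), axis 177°.

```bash
python3 -c "
from h import *
shifts((.56,.06,.17,135),(.669,.05,.12,177.2),(.669,.05,.023,177.2),(.669,.05,.17,177.2),(.56,.11,.17,135),(.4594,.1765,.17,90),start=(.4594,.0685,.187,90))"
```

```text
to [5.60e-01 6.00e-02 1.70e-01 1.35e+02] -> [-8.500e-03  1.006e-01  1.700e-02 -4.500e+01] rows>= 7.0
to [6.690e-01 5.000e-02 1.200e-01 1.772e+02] -> [ -0.0841   0.07     0.05   -42.2   ] rows>= 6.0
to [6.690e-01 5.000e-02 2.300e-02 1.772e+02] -> [ 0.     0.     0.097 -0.   ] rows>= 3.0
to [6.690e-01 5.000e-02 1.700e-01 1.772e+02] -> [ 0.     0.    -0.147 -0.   ] rows>= 4.0
to [5.60e-01 1.10e-01 1.70e-01 1.35e+02] -> [ 0.1118  0.0546 -0.     42.2   ] rows>= 6.0
to [ 0.4594  0.1765  0.17   90.    ] -> [ 1.182e-01 -2.410e-02 -0.000e+00  4.500e+01] rows>= 7.0
```

```bash
python3 -m handwheel '-.001 .014 0 -6 .07;-.002 .028 .005 -12 .07;-.004 .042 .01 -18 .07;-.005 .056 .015 -25 .07;-.006 .07 .017 -31 .07;-.007 .085 .017 -38 .07;-.008 .1 .017 -45 .07'
python3 -m handwheel '-.012 .01 .007 -6 .07;-.024 .02 .014 -12 .07;-.036 .03 .021 -18 .07;-.048 .04 .028 -24 .07;-.06 .05 .035 -30 .07;-.072 .06 .042 -36 .07;-.084 .07 .05 -42.2 .07;-.084 .07 .05 -42.2 .07'
python3 -m handwheel '0 0 0 0 .07;0 0 0 0 .07'
python3 -c "
from h import *
shifts((.669,.05,.023,177.2))"
```

```text
time_s: 26.0
tool_pos: [0.5588, 0.0598, 0.1683]
tool_rot: [-179.9, -0.1, 135.4]
force: [-0.0, 0.3, -0.0]
grip_width: 0.0701
grasp_force: 0.0
time_s: 26.67
tool_pos: [0.6684, 0.0494, 0.1164]
tool_rot: [-179.9, -0.1, 177.4]
force: [-0.5, 0.1, -0.3]
grip_width: 0.07
grasp_force: 0.0
time_s: 26.83
tool_pos: [0.667, 0.0501, 0.1188]
tool_rot: [-180.0, -0.1, 177.1]
force: [0.5, 0.6, 0.2]
grip_width: 0.07
grasp_force: 0.0
to [6.690e-01 5.000e-02 2.300e-02 1.772e+02] -> [-0.002   0.      0.0958 -0.0925] rows>= 3.0
```

```bash
python3 -m handwheel '-.001 0 .02 0 .07;-.001 0 .045 0 .07;-.001 0 .07 0 .07;-.001 0 .088 0 .07;-.001 0 .095 0 .07;-.001 0 .095 0 .07'
python3 -m handwheel '0 0 0 0 .06;0 0 0 0 .05;0 0 0 0 .04;0 0 0 0 .03;0 0 0 0 .03;0 0 0 0 .03;0 0 0 0 .03' 20
python3 -m handwheel '0 0 -.02 0 .03;0 0 -.05 0 .03;0 0 -.085 0 .03;0 0 -.12 0 .03;0 0 -.147 0 .03;0 0 -.147 0 .03'
python3 -m handwheel '.015 .007 0 6 .03;.03 .015 0 12 .03;.046 .022 0 18 .03;.062 .03 0 24 .03;.078 .038 0 30 .03;.094 .046 0 36 .03;.112 .055 0 42.2 .03'
python3 -m handwheel '.015 -.003 0 5 .03;.03 -.006 0 11 .03;.045 -.009 0 17 .03;.06 -.012 0 23 .03;.075 -.015 0 29 .03;.09 -.018 0 35 .03;.105 -.021 0 40 .03;.118 -.024 0 45 .03'
python3 -m handwheel '0 0 .03 0 .03;0 0 .06 0 .03;0 0 .09 0 .03;0 0 .11 0 .03;0 0 .11 0 .03;0 0 .11 0 .03'
python3 -c "
from h import *
shifts((.4594,.1765,.033,90))"
```

```text
time_s: 27.33
tool_pos: [0.6669, 0.0504, 0.0226]
tool_rot: [-180.0, -0.2, 177.2]
force: [-0.4, -0.5, 0.8]
grip_width: 0.0701
grasp_force: 0.0
time_s: 27.92
tool_pos: [0.6693, 0.0503, 0.0249]
tool_rot: [180.0, 0.1, 177.2]
force: [-0.4, -0.5, 3.3]
grip_width: 0.0418
grasp_force: 20.0
time_s: 28.42
tool_pos: [0.6724, 0.05, 0.1783]
tool_rot: [179.9, 0.6, 177.2]
force: [2.2, -0.3, 0.0]
grip_width: 0.0419
grasp_force: 20.0
time_s: 29.0
tool_pos: [0.5586, 0.1104, 0.1702]
tool_rot: [-179.9, -0.0, 134.7]
force: [0.2, -0.1, -0.4]
grip_width: 0.0417
grasp_force: 20.0
time_s: 29.67
tool_pos: [0.4578, 0.1773, 0.1704]
tool_rot: [-179.9, 0.0, 89.8]
force: [0.0, 0.7, -1.3]
grip_width: 0.0419
grasp_force: 20.0
time_s: 30.17
tool_pos: [0.4582, 0.1762, 0.0601]
tool_rot: [-179.9, 0.1, 90.0]
force: [-0.5, -0.1, -0.9]
grip_width: 0.0418
grasp_force: 20.0
to [4.594e-01 1.765e-01 3.300e-02 9.000e+01] -> [0.0003 0.0012 0.0271 0.0273] rows>= 1.0
```

```bash
python3 -m handwheel '0 .001 .01 0 .03;0 .001 .017 0 .03;0 .001 .022 0 .03;0 .001 .025 0 .03;0 .001 .027 0 .03;0 .001 .027 0 .03'
python3 -m handwheel '0 0 .001 0 .045;0 0 .001 0 .055;0 0 .001 0 .06;0 0 .001 0 .06;0 0 .001 0 .06'
python3 -m handwheel '0 0 -.01 0 .06;0 0 -.03 0 .06;0 0 -.06 0 .06;0 0 -.1 0 .06;0 0 -.12 0 .06;0 0 -.12 0 .06'
python3 -c "
from h import *
shifts((.4362,.3845,.13,100),(.4362,.3845,.038,100),(.4362,.3845,.17,100),(.5,.08,.17,95),(.4518,-.2281,.17,87.2),start=(.4594,.1765,.152,90))"
```

```text
time_s: 30.67
tool_pos: [0.4601, 0.1768, 0.0339]
tool_rot: [-180.0, 0.0, 90.0]
force: [0.3, -0.9, -0.9]
grip_width: 0.0418
grasp_force: 20.0
time_s: 31.08
tool_pos: [0.4604, 0.177, 0.0333]
tool_rot: [180.0, -0.0, 90.0]
force: [-0.2, 0.5, -0.3]
grip_width: 0.0585
grasp_force: 0.0
time_s: 31.58
tool_pos: [0.4635, 0.1782, 0.1591]
tool_rot: [179.5, -0.3, 90.0]
force: [1.1, -0.1, 0.2]
grip_width: 0.06
grasp_force: 0.0
to [  0.4362   0.3845   0.13   100.    ] -> [  0.208   -0.0232   0.022  -10.    ] rows>= 6.0
to [4.362e-01 3.845e-01 3.800e-02 1.000e+02] -> [ 0.     0.     0.092 -0.   ] rows>= 3.0
to [  0.4362   0.3845   0.17   100.    ] -> [ 0.     0.    -0.132 -0.   ] rows>= 4.0
to [5.0e-01 8.0e-02 1.7e-01 9.5e+01] -> [-0.311  0.01  -0.     5.   ] rows>= 8.0
to [ 0.4518 -0.2281  0.17   87.2   ] -> [-0.3027 -0.0749 -0.      7.8   ] rows>= 8.0
```

```bash
python3 -m handwheel '.03 -.003 .003 -2 .075;.06 -.007 .006 -4 .075;.09 -.01 .01 -6 .075;.12 -.013 .014 -8 .075;.15 -.017 .018 -10 .075;.18 -.02 .022 -10 .075;.208 -.023 .022 -10 .075;.208 -.023 .022 -10 .075'
python3 -m handwheel '0 0 0 0 .075;0 0 0 0 .075;0 0 0 0 .075'
python3 - <<'E'
from h import *
shifts((.4362,.3845,.038,100))
c=read_camera("top"); hsv=cv2.cvtColor(c["color"],cv2.COLOR_BGR2HSV)
cv2.imwrite("pics/t10.png",c["color"])
E
```

```text
time_s: 32.25
tool_pos: [0.4338, 0.3915, 0.1303]
tool_rot: [-179.9, -0.2, 100.5]
force: [-0.6, 0.0, -0.1]
grip_width: 0.075
grasp_force: 0.0
time_s: 32.5
tool_pos: [0.4376, 0.3831, 0.131]
tool_rot: [-180.0, 0.1, 99.9]
force: [0.3, 0.6, -0.3]
grip_width: 0.0747
grasp_force: 0.0
to [4.362e-01 3.845e-01 3.800e-02 1.000e+02] -> [ 0.0016 -0.0012  0.093  -0.079 ] rows>= 3.0
```

```bash
python3 -m handwheel '.001 -.001 .02 0 .075;.001 -.001 .045 0 .075;.001 -.001 .07 0 .075;.001 -.001 .086 0 .075;.001 -.001 .092 0 .075;.001 -.001 .092 0 .075'
python3 -m handwheel '0 0 0 0 .06;0 0 0 0 .05;0 0 0 0 .04;0 0 0 0 .035;0 0 0 0 .035;0 0 0 0 .035;0 0 0 0 .035' 20
python3 -m handwheel '0 0 -.02 0 .035;0 0 -.05 0 .035;0 0 -.085 0 .035;0 0 -.115 0 .035;0 0 -.132 0 .035;0 0 -.132 0 .035'
python3 -m handwheel '-.039 .001 0 .6 .035;-.078 .003 0 1.2 .035;-.117 .004 0 2 .035;-.156 .005 0 2.5 .035;-.195 .006 0 3 .035;-.234 .008 0 4 .035;-.272 .009 0 4.5 .035;-.311 .01 0 5 .035'
python3 -m handwheel '-.038 -.009 0 1 .035;-.076 -.019 0 2 .035;-.113 -.028 0 3 .035;-.151 -.037 0 4 .035;-.189 -.047 0 5 .035;-.227 -.056 0 6 .035;-.265 -.066 0 7 .035;-.303 -.075 0 7.8 .035'
python3 -m handwheel '0 0 .02 0 .035;0 0 .05 0 .035;0 0 .08 0 .035;0 0 .09 0 .035;0 0 .09 0 .035;0 0 .09 0 .035'
python3 -c "
from h import *
shifts((.4518,-.2281,.048,87.2))"
```

```text
time_s: 33.05
tool_pos: [0.4354, 0.3839, 0.0377]
tool_rot: [-179.9, 0.1, 100.0]
force: [-0.6, 0.6, -0.1]
grip_width: 0.0749
grasp_force: 0.0
time_s: 33.63
tool_pos: [0.4358, 0.3859, 0.0395]
tool_rot: [180.0, -0.0, 100.1]
force: [-1.5, -0.8, 3.0]
grip_width: 0.0437
grasp_force: 20.0
time_s: 34.13
tool_pos: [0.4379, 0.3874, 0.1758]
tool_rot: [179.6, -0.3, 100.0]
force: [0.7, 0.7, -1.4]
grip_width: 0.0439
grasp_force: 20.0
time_s: 34.8
tool_pos: [0.499, 0.0793, 0.1697]
tool_rot: [-179.9, 0.0, 95.0]
force: [1.2, 0.3, -1.7]
grip_width: 0.0436
grasp_force: 20.0
time_s: 35.47
tool_pos: [0.4503, -0.2287, 0.17]
tool_rot: [-179.9, -0.0, 87.2]
force: [0.2, -0.2, -1.4]
grip_width: 0.0436
grasp_force: 20.0
time_s: 35.97
tool_pos: [0.4514, -0.2273, 0.0808]
tool_rot: [-179.9, 0.0, 87.2]
force: [0.3, 0.2, -0.5]
grip_width: 0.044
grasp_force: 20.0
to [ 4.518e-01 -2.281e-01  4.800e-02  8.720e+01] -> [-0.0008  0.0004  0.0328  0.0405] rows>= 1.0
```

```bash
python3 -m handwheel '0 0 .012 0 .035;0 0 .02 0 .035;0 0 .026 0 .035;0 0 .03 0 .035;0 0 .0325 0 .035;0 0 .0325 0 .035'
python3 -m handwheel '0 0 .001 0 .045;0 0 .001 0 .055;0 0 .001 0 .06;0 0 .001 0 .062;0 0 .001 0 .062'
python3 -m handwheel '0 0 -.01 0 .062;0 0 -.03 0 .062;0 0 -.06 0 .062;0 0 -.1 0 .062;0 0 -.14 0 .062;0 0 -.18 0 .062;0 0 -.2 0 .062'
python3 -m handwheel '-.04 0 0 0 .062;-.08 0 0 0 .062;-.12 0 0 0 .062;-.16 0 0 0 .062;-.2 0 0 0 .062;-.24 0 0 0 .062;-.24 0 0 0 .062;-.24 0 0 0 .062'
python3 - <<'E'
from h import *
t=read_camera("top"); s=read_camera("side")
cv2.imwrite("pics/end.png",np.hstack([cv2.resize(t["color"][180:380,190:470],(420,300)),cv2.resize(s["color"][120:400,220:500],(300,300))]))
cv2.imwrite("pics/topend.png",t["color"]); cv2.imwrite("pics/sideend.png",s["color"])
E
```

```text
time_s: 36.47
tool_pos: [0.4516, -0.2271, 0.0481]
tool_rot: [-180.0, -0.0, 87.2]
force: [-0.8, -0.1, -1.9]
grip_width: 0.0439
grasp_force: 20.0
time_s: 36.88
tool_pos: [0.4522, -0.2274, 0.0479]
tool_rot: [180.0, 0.0, 87.2]
force: [0.3, 0.3, 0.2]
grip_width: 0.0595
grasp_force: 0.0
time_s: 37.47
tool_pos: [0.4532, -0.2287, 0.2532]
tool_rot: [179.6, 0.0, 87.2]
force: [0.8, -0.3, -1.0]
grip_width: 0.0618
grasp_force: 0.0
time_s: 38.13
tool_pos: [0.4373, -0.4704, 0.2475]
tool_rot: [-179.8, 0.1, 86.8]
force: [0.3, 0.8, -0.1]
grip_width: 0.0618
grasp_force: 0.0
```

View pics/end.png

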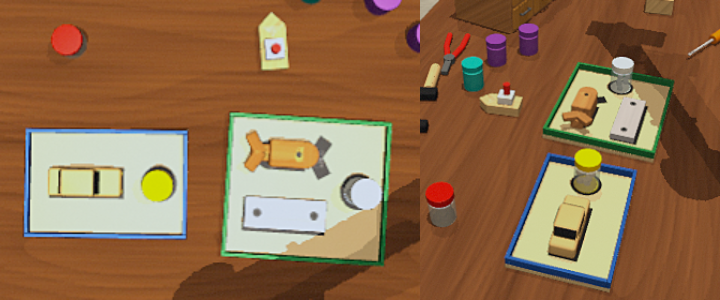

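All five parts sit on their outlines: car (86,182), yellow jar (158,183), whale (288,153), plate (285,214), white jar (360,193). The boat and red jar are unmoved. A quick numeric check before handing in.

Run:
```python
from h import *
c=read_camera("top"); im=c["color"]; hsv=cv2.cvtColor(im,cv2.COLOR_BGR2HSV); H,S,V=[hsv[...,i].astype(int) for i in range(3)]
def loc(w,tr):
    o,a={"g":((455.6,-150.2),-2.8),"b":((459.4,146.5),0)}[tr]; a=np.radians(a); R=np.array([[np.cos(a),-np.sin(a)],[np.sin(a),np.cos(a)]]); return np.round(R.T@(np.array(w)-o),1)
def do(n,m,s,z,tr,k=3):
    r=rect(c,blob(m,s,k),z); print(n,r,loc(r[:2],tr))
do("plate",(H>95)&(H<120)&(S>18),(380,323),.022,"g")
do("white",(H>95)&(H<120)&(S>18)&(V>120),(434,309),.07,"g")
do("yellow",(H>24)&(H<34)&(S>180)&(V>90),(295,303),.07,"b")
m=(H>12)&(H<25)&(S>110)&(V>100); do("whale",m,(384,283),.044,"g")
b=blob(m,(384,283)); do("whalehole",(V<95),(394,283),.044,"g",0)
m=((H>24)&(H<32)&(S>75)&(V>100)&(S<150))|(V<70); cv2.imwrite("pics/m.png",m*255)
do("car",m,(247,301),.034,"b",0)
do("red",((H<8)|(H>172))&(S>180)&(V>100),(234,206),.062,"b")
print(env.get_obs()["joint_velocities"].round(1))
```

```text
plate [ 418.1 -118.   118.3   44.    87.1] [-39.   30.3]
white [ 451.9 -228.3   42.5   40.6    0.5] [  0.1 -78.2]
yellow [460.5  67.5  42.4  40.4   0.9] [  1.1 -79. ]
whale [ 510.5 -110.9  106.7   54.3   90.7] [52.9 41.9]
whalehole [ 514.5 -164.3    0.     0.     0. ] [ 59.5 -11.2]
car [460.4 160.6  32.8   8.8   1.1] [ 1.  14.1]
red [667.6 203.1  42.8  41.8 136.1] [208.2  56.6]
[-1.2 -0.6 -0.3  0.3 -0.  -0.2  0.2][ WARN:0@6.461] global loadsave.cpp:1063 imwrite_ Unsupported depth image for selected encoder is fallbacked to CV_8U.
```

```bash
python3 -m handwheel '0 0 0 0 .062;0 0 0 0 .062;0 0 0 0 .062' && python3 -c "
from cell import env
print(env.sign_off())"
```

```text
time_s: 38.53
tool_pos: [0.4413, -0.4656, 0.248]
tool_rot: [179.9, -0.0, 87.4]
force: [1.1, 0.2, 0.3]
grip_width: 0.0624
grasp_force: 0.0
the job is handed in; nothing more can be done
None
```

Both kits are made up and handed in at 38.5 s: all five parts are on their outlines, the plate was landed on one edge and pivoted flat before release, and the red jar and boat are unmoved; no verdict was printed, and the whale lies tail to +y (allowed).

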